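# Draw the middle loop stick out of the half-glazed counter case and hold it

### The arm

A 6-joint arm with a two-finger parallel gripper is mounted at the origin on the work surface. World frame = base frame: x ahead of the robot, y to its left, z up, the work surface at z = 0. Lengths are in m, angles in rad, forces in N, time in s.
With the tool pointing down it reaches from about 0.3 to 0.775 m from the base axis. Payload 14.6 kg.
Tool frame: the origin (TCP) lies on the centre line of the jaws, within the pads' length; the fingertips stand 25 mm ahead of it and the grasp point (between the pads) lies 6 mm ahead of it (ctrl.tip_reach is the distance from the TCP to the fingertips, in m); z points along the fingers, y is the line along which they close (so a half turn about z gives the same grasp; the last joint's range is limited). The gripper opens to 94 mm and grips with 3 to 60 N. Pads are 16 mm wide; open, the fingers measure 119 mm over their backs; the gripper's body (75 mm by 177 mm) begins 78 mm behind the grasp point.
Start: joints at [1.137, 0.3, 1.521, -0, 1.321, -0.067], TCP at [0.197, 0.513, 0.23] pointing down, gripper open.
Joint ranges: [-3.03, 3.03], [-0.79, 2.21], [0.23, 2.52], [-1.04, 4.18], [0, 3.07], [-2.55, 2.55]. Speed limits (rad/s): [2.22, 2.22, 2.57, 3.14, 3.14, 3.14].

### API

Orientations are given as [roll, pitch, yaw] about the fixed x, y, z axes, in that order (R = Rz(yaw) Ry(pitch) Rx(roll)).
In Python, from station import ctrl gives the robot as it stands. The module is installed in compiled form; this text tells all that it offers.
- The arm moves only by the tool apply_moves, never from a script. Its argument "deltas" is a list of rows, each a list of 7 numbers: the closure in counts, from 0 (fully open) to 255 (shut), then the shift along the world's x, y, z in cm, then the turn, a rotation vector about the world's x, y, z in rad. In form: [[jaw, tx, ty, tz, ax, ay, az], ...]. A call has 1 to 10 rows; each row shifts and turns the commanded pose from where the row before left it; what a row does not reach is not made up. A row lasts 1/10 s, in which the tool goes at most 50 mm and 8.59 degrees, less where a joint would pass 70% of its speed; a pose out of reach is approached as far as the arm can. A call with a gripper value outside its range is refused whole. The fingers move at their own pace and stop on an object; "grip_force" is the grip in N (left out, the last holds). Time passes only in rows, so rows that do not move let the fingers close. It gives the time, the measured TCP pose, the force, the opening and the grip force at its end, in the units of the state.
- ctrl.get_obs(): the state, without advancing time (a new reading comes with each control period).
- ctrl.camera(name): name is "scene" or "top" or "wrist"; returns a dict with "img" (400x640x3 uint8, red, green, blue), "K" (3x3 intrinsics, pixels), "pose" (4x4, takes a point from camera to world coordinates); the wrist camera has in their place "hand_eye" (4x4, takes a point from camera to tool coordinates, whose origin is the TCP and whose axes are the flange's). Camera axes: x right, y up, looking along -z (the intrinsics and any distortion apply to the point x, -y, -z); pixel columns grow to the right and rows downward; lengths in m; the calibration is good to about 2 mm. A picture is of the moment at which its call begins: read the wrist's pose just before it. There is no depth.
- ctrl.hand_in(): hands the job in; it is judged then, once.
The state is a dict: "time_s": time; "qpos": joint angles; "joint_vel": joint speeds; "tau": joint torques, N m; "ee_pos": TCP position; "eef_rot": TCP orientation; "force": force on the tool from outside, world axes, zero at the start; "moment": the same for the moment, N m; "grip_width": finger opening in m; "grip_force": force on a finger pad.
Only numpy, scipy, OpenCV 4.12 (cv2) and the standard library are available. Lean on these libraries where they do the work, as an engineer would, in place of code of your own. Each camera call takes 0.05 s, during which the arm holds its last target. There are 200 camera calls.

### The job

A strap keeper for the customer's watch has to be formed on the 18 mm loop stick, the middle width of the three wooden sticks in the glass-topped case. The stick is longer than the open half of the top, so grip it there, tilt it open end up and draw it out slantwise past the edge of the glass, without pressing hard on the glass. Finish still holding it, motionless in the gripper in the air over the open half of the case or just beside it, with the whole stick about 5 cm or more higher than the top of the case, and leave the other two sticks and everything else on the bench where they are.

Things in the scene. Friction and masses are not known exactly. Their poses are not given: they have to be found in the camera images.
- stick_18: The wanted, middle-width loop stick: straight light-wood bar of rectangular section, 18 mm wide, 10 mm thick, 250 mm long, about 40 g, lying flat. Origin: centre of its underside; x across its width, y along its length, z up. At the start y is within 0.04 rad of the case's y. It is the part to take out.
- stick_12: The narrow loop stick: straight light-wood bar of rectangular section, 12 mm wide, 10 mm thick, 250 mm long, about 27 g, lying flat. Origin: centre of its underside; x across its width, y along its length, z up. At the start y is within 0.04 rad of the case's y. Look-alike, stays in the case.
- stick_24: The wide loop stick: straight light-wood bar of rectangular section, 24 mm wide, 10 mm thick, 250 mm long, about 54 g, lying flat. Origin: centre of its underside; x across its width, y along its length, z up. At the start y is within 0.04 rad of the case's y. Look-alike, stays in the case.
- stick_18_end_a (a point): Centre of the end face of the middle stick that lies in the open half of the case (its y = -125 mm, 5 mm above its underside).
- stick_18_end_b (a point): Centre of the other end face of the middle stick, the one lying under the glass (its y = +125 mm, 5 mm above its underside).
- case: Dark wooden glass-topped counter case, fixed to the bench. Origin: centre of its underside, y along its long side, z up. Outside 220 (x) by 310 (y) by 69 mm high; walls 10 mm, inside 200 by 290 mm, felt floor 8 mm above the underside. The +y half is roofed by the panes, the -y half is open. The three sticks lie side by side on the floor along y, at x = -46, 0 and +46 mm in any order.
- panes: Two stacked glass panes with a brass edge channel, fixed to the case, already as far open as they go; same origin and axes as the case. They cover y = -10 to +145 mm, underside 60 mm and top 69 mm above the case's underside (52 mm clear over the felt). The brass edge is at y = -10 to -5 mm.
- opening (a point): Centre of the open half's mouth, 200 mm in x by 135 mm in y (case y = -145 to -10), level with the panes' underside (x = 0, y = -77.5, z = 60 mm in the case's frame). The sticks' mid-length lies within 12 mm of case y = 0: about half of each stick shows in the mouth, the rest is under the glass.
- watch_case: Silver round watch case, 41 mm across, 10 mm high, lying flat. Loose bystander. Origin: centre of its underside.
- buckle_tin: Open round steel tin of buckles, 84 mm across, 32 mm high. Loose bystander. Origin: centre of its underside.
- mallet: Wooden mallet lying down, head 55 by 100 by 56 mm, handle 22 mm thick reaching 240 mm along -x. Loose bystander. Origin: under the middle of the head.
- punch: Strap-hole punch pliers with red grips lying flat, about 220 long, 85 wide, 25 mm high, grips towards -x. Loose bystander. Origin: on the bench under the pivot.
- glue_jar: Amber glass jar with a black cap, 54 mm across, 75 mm high. Loose bystander. Origin: centre of its underside.

How it is judged:
By the outcome, as a careful person would: the job done as asked, in the order asked, and still so for the second after the job is handed in, while the arm keeps its last pose, push and grip.
It also fails if it takes over 38 s, if anything falls off the work surface, if the arm or the gripper's body presses on something with over 40 N, if the wrist force passes 120 N, or if a joint passes its speed limit or range.

## Working session

There is one attempt and no reset: what is moved stays moved. The work goes in short steps, Python scripts to look and compute and a tool call to move; the robot and the scene stay as the last step left them, time stands still between calls to the robot, and variables do not carry over. Pictures are saved under pics/ and viewed, at most 10 in all, crops included, and the job is handed in when it is done.

Besides the shell and the picture viewer there is one more tool, called after "Call:" in YAML: its name, and indented under it one key for each argument. apply_moves: Moves the arm, as the interface text tells. Its arguments: {"type":"object","properties":{"deltas":{"type":"array"},"grip_force":{"type":"number"}},"required":["deltas"]}

```bash
mkdir -p pics
cat > h.py <<'E'
import numpy as np,cv2
from station import ctrl
def ray(c,u,v,z):
    K=c["K"];T=c["pose"]
    d=np.linalg.inv(K)@[u,v,1];d=np.array([d[0],-d[1],-d[2]])
    w=T[:3,:3]@d;o=T[:3,3]
    return o+w*(z-o[2])/w[2]
E
python3 - <<'E'
from h import *
import pickle
for n in("top","scene"):
    c=ctrl.camera(n);pickle.dump(c,open(n+".pkl","wb"));cv2.imwrite(f"pics/{n}.png",c["img"][:,:,::-1]);print({k:v for k,v in c.items() if k!="img"})
o=ctrl.get_obs();print(o)
E
```

```text
{'K': array([[516.61818108,   0.        , 321.9863573 ],
       [  0.        , 516.61818108, 198.39968158],
       [  0.        ,   0.        ,   1.        ]]), 'pose': array([[-0.0186357 ,  0.98694521, -0.15997456,  0.34107284],
       [-0.99982182, -0.01791447,  0.00594957,  0.01393907],
       [ 0.00300604,  0.16005693,  0.98710321,  1.27154399],
       [ 0.        ,  0.        ,  0.        ,  1.        ]])}
{'K': array([[375.905018  ,   0.        , 319.95386523],
       [  0.        , 375.905018  , 197.38784452],
       [  0.        ,   0.        ,   1.        ]]), 'pose': array([[-0.30949421, -0.5203603 ,  0.79588849,  1.32145176],
       [ 0.95087708, -0.175337  ,  0.25512686,  0.26819245],
       [ 0.00679082,  0.83575241,  0.54906447,  0.59878806],
       [ 0.        ,  0.        ,  0.        ,  1.        ]])}
{'time_s': 0.1, 'qpos': array([ 1.13740694e+00,  3.00390144e-01,  1.52150563e+00, -9.68101689e-06,
        1.32068263e+00, -6.66308939e-02]), 'joint_vel': array([ 0.00241524, -0.00252567, -0.00085784, -0.00099167, -0.00078668,
       -0.00053278]), 'tau': array([ 1.92056441e-04, -5.32640469e+01, -3.53280544e+01,  7.08972942e-02,
        2.35706067e-02, -7.70133192e-05]), 'ee_pos': array([0.19716142, 0.51323125, 0.22996264]), 'eef_rot': array([-3.14060846e+00, -5.62763290e-05,  2.77483654e+00]), 'force': array([-0.46315045, -0.56314066, -0.59973174]), 'moment': array([-0.03249493, -0.00454684, -0.07264466]), 'grip_force': 0.0, 'grip_width': 0.09380084975009977}
```

View pics/top.png

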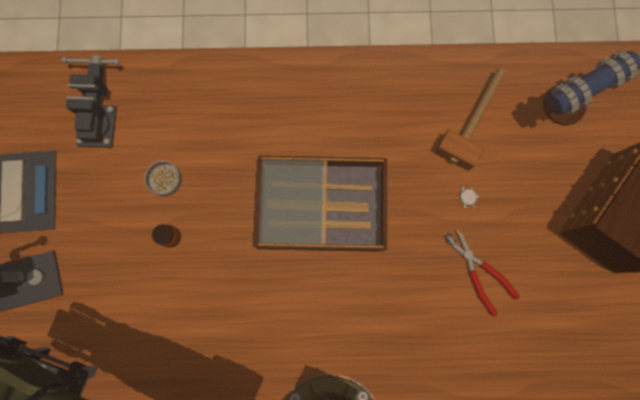

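View pics/scene.png

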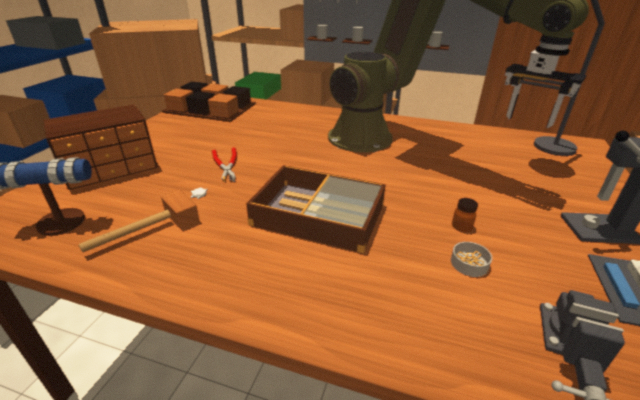

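The top picture shows the case centred near (321,203), its open half on the right (world -y). The sticks are at rows ~187, 207 and 225. I'll enlarge it to compare widths.

Run:
```python
from h import *
import pickle
c=pickle.load(open("top.pkl","rb"))
cv2.imwrite("pics/topc.png",cv2.resize(c["img"][150:255,250:393,::-1],None,fx=5.5,fy=5.5,interpolation=cv2.INTER_CUBIC))
```

```text
(no output)
```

View pics/topc.png

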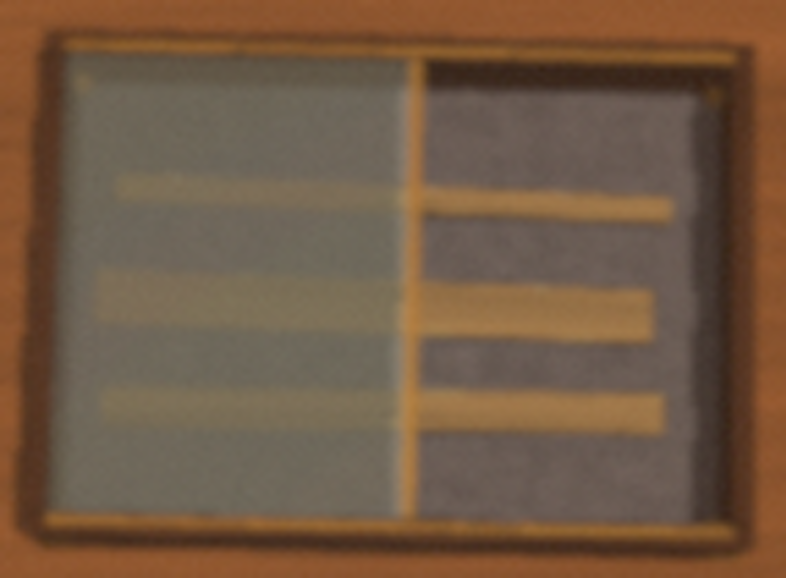

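The crop shows open-half stick widths of ~24 px (top), ~52 px (middle) and ~38 px (bottom). So the bottom stick is the 18 mm one: end a at about (663,413), end b at about (100,407), brass edge at x≈400–424.

Run:
```python
from h import *
import pickle
c=pickle.load(open("top.pkl","rb"))
P=lambda u,v,z:ray(c,(u+.5)/5.5+250-.5,(v+.5)/5.5+150-.5,z).round(4)
for n,u,v,z in [("a",663,413.5,.018),("mid",424,409.5,.018),("b",100,407,.018),("a+",663,395,.018),("a-",663,432,.018),
 ("brassT",415,60,.069),("brassB",407,517,.069),("brassTr",425,60,.069),("brassBr",417,517,.069),
 ("TL",65,38,.069),("TR",737,52,.069),("BL",42,520,.069),("BR",737,530,.069),("24 end+",653,290,.018),("24end-",653,341,.018),("24m",424,309,.018),("12 end",672,209,.018),("12m",424,201,.018)]: print(n,P(u,v,z))
```

```text
a [ 0.477  -0.1098  0.018 ]
mid [ 0.4807 -0.0039  0.018 ]
b [0.4844 0.1397 0.018 ]
a+ [ 0.4852 -0.1101  0.018 ]
a- [ 0.4687 -0.1095  0.018 ]
brassT [ 0.6274 -0.0023  0.069 ]
brassB [0.4295 0.0049 0.069 ]
brassTr [ 0.6274 -0.0067  0.069 ]
brassBr [0.4294 0.0007 0.069 ]
TL [0.64   0.1495 0.069 ]
TR [ 0.6285 -0.1422  0.069 ]
BL [0.431  0.1592 0.069 ]
BR [ 0.4214 -0.1344  0.069 ]
24 end+ [ 0.5324 -0.1072  0.018 ]
24end- [ 0.5095 -0.1064  0.018 ]
24m [ 0.5257 -0.0048  0.018 ]
12 end [ 0.569  -0.1169  0.018 ]
12m [ 0.5747 -0.0058  0.018 ]
```

Call:
apply_moves:
  deltas:
    - [100,1.76,-3.58,0,0,0,-0.077]
    - [171,1.76,-3.58,0,0,0,-0.077]
    - [171,1.76,-3.58,0,0,0,-0.077]
    - [171,1.76,-3.58,0,0,0,-0.077]
    - [171,1.76,-3.58,0,0,0,-0.077]
    - [171,1.76,-3.58,0,0,0,-0.077]
    - [171,1.76,-3.58,0,0,0,-0.077]
    - [171,1.76,-3.58,0,0,0,-0.077]
    - [171,1.76,-3.58,0,0,0,-0.077]
    - [171,1.76,-3.58,0,0,0,-0.077]
  grip_force: 40

```text
time_s: 1.1
ee_pos: [0.3735, 0.1538, 0.2304]
eef_rot: [-3.142, 0.0, 2.002]
force: [1.3, -0.2, 0.2]
grip_width: 0.0307
grip_force: 0.0
```

Call:
apply_moves:
  deltas:
    - [171,1.76,-3.58,-0.6,0,0,-0.077]
    - [171,1.76,-3.58,-0.6,0,0,-0.077]
    - [171,1.76,-3.58,-0.6,0,0,-0.077]
    - [171,1.76,-3.58,-0.6,0,0,-0.077]
    - [171,1.76,-3.58,-0.6,0,0,-0.077]
    - [171,1.76,-3.58,0,0,0,-0.077]
    - [171,0,0,0,0,0,0]
    - [171,0,0,0,0,0,0]
    - [171,0,0,0,0,0,0]

```text
time_s: 2.0
ee_pos: [0.4785, -0.0586, 0.2003]
eef_rot: [-3.141, -0.0, 1.544]
force: [-0.2, 0.5, 0.9]
grip_width: 0.0309
grip_force: 0.0
```

Run:
```python
from h import *
import pickle
o=ctrl.get_obs();c=ctrl.camera("wrist");c["o"]=o;pickle.dump(c,open("w1.pkl","wb"))
cv2.imwrite("pics/w1.png",c["img"][:,:,::-1]);print(c["K"],c["hand_eye"],o["ee_pos"],o["eef_rot"],o["grip_width"],o["time_s"],o["qpos"])
```

```text
[[284.22085529   0.         318.97498748]
 [  0.         284.22085529 197.1989255 ]
 [  0.           0.           1.        ]] [[-2.47435841e-04  9.65367643e-01  2.60893181e-01  7.61297463e-02]
 [ 9.99999766e-01  4.05125889e-04 -5.50645444e-04 -2.50918076e-04]
 [-6.37269877e-04  2.60892984e-01 -9.65367518e-01 -1.55478244e-01]
 [ 0.00000000e+00  0.00000000e+00  0.00000000e+00  1.00000000e+00]] [ 0.47847082 -0.05863581  0.20034015] [-3.14120900e+00 -1.83616826e-04  1.54416650e+00] 0.03087107709441444 2.0 [-1.97998189e-01  1.77355414e-01  1.74566589e+00  1.23038091e-04
  1.21898070e+00 -1.71410823e-01]
```

View pics/w1.png

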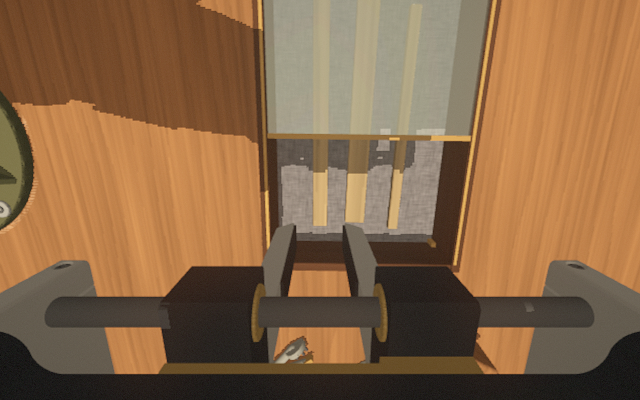

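The wrist view looks along +y. The wanted stick is the left one, at cols ~313–327 with its end at row ~226. The wide stick is at 346–366 and the narrow one at 389–403. I'll measure it in this closer view.

Run:
```python
from h import *
import pickle
from scipy.spatial.transform import Rotation as Ro
c=pickle.load(open("w1.pkl","rb"));o=c["o"]
T=np.eye(4);T[:3,:3]=Ro.from_euler("xyz",o["eef_rot"]).as_matrix();T[:3,3]=o["ee_pos"];c["pose"]=T@c["hand_eye"]
im=c["img"].astype(int);sat=im[:,:,0]-im[:,:,2]
for r in(145,175,185,195,205,215,222):
    m=np.where(sat[r,300:380]>45)[0]+300
    g=np.split(m,np.where(np.diff(m)>2)[0]+1);print(r,[(a[0],a[-1]) for a in g if len(a)>5],[(ray(c,a[0]-.5,r,.018)[:2].round(4),ray(c,a[-1]+.5,r,.018)[:2].round(4)) for a in g if len(a)>5])
print(sat[216:234,320])
for u,v in((270,138),(470,140)):print(ray(c,u,v,.069).round(4))
```

```text
145 [(np.int64(313), np.int64(327)), (np.int64(349), np.int64(369))] [(array([ 0.4721, -0.0102]), array([ 0.4896, -0.0106])), (array([ 0.5143, -0.0113]), array([ 0.5389, -0.012 ]))]
175 [(np.int64(313), np.int64(327)), (np.int64(347), np.int64(367))] [(array([ 0.4709, -0.0458]), array([ 0.489 , -0.0463])), (array([ 0.5119, -0.0469]), array([ 0.5372, -0.0476]))]
185 [(np.int64(313), np.int64(327)), (np.int64(347), np.int64(366))] [(array([ 0.4705, -0.0582]), array([ 0.4887, -0.0587])), (array([ 0.5118, -0.0593]), array([ 0.5362, -0.0599]))]
195 [(np.int64(313), np.int64(327)), (np.int64(346), np.int64(365))] [(array([ 0.4701, -0.0707]), array([ 0.4885, -0.0712])), (array([ 0.5106, -0.0718]), array([ 0.5352, -0.0725]))]
205 [(np.int64(313), np.int64(327)), (np.int64(345), np.int64(365))] [(array([ 0.4696, -0.0836]), array([ 0.4882, -0.0841])), (array([ 0.5093, -0.0846]), array([ 0.5354, -0.0853]))]
215 [(np.int64(313), np.int64(326)), (np.int64(345), np.int64(364))] [(array([ 0.4692, -0.0966]), array([ 0.4867, -0.0971])), (array([ 0.5093, -0.0977]), array([ 0.5343, -0.0984]))]
222 [(np.int64(313), np.int64(326)), (np.int64(347), np.int64(363))] [(array([ 0.4689, -0.1059]), array([ 0.4866, -0.1064])), (array([ 0.5118, -0.1071]), array([ 0.5332, -0.1077]))]
[94 94 93 93 94 95 93 93 96 86 33 26 28 27 27 28 27 27]
[0.4315 0.002  0.069 ]
[ 0.6296 -0.0053  0.069 ]
```

Call:
apply_moves:
  deltas:
    - [171,0.1,-0.1,-2.5,0,0,-0.007]
    - [171,0,0,-2.5,0,0,0]
    - [171,0,0,-2.5,0,0,0]
    - [171,0,0,-2.5,0,0,0]
    - [171,0,0,-2.5,0,0,0]
    - [171,0,0,-2.2,0,0,0]
    - [171,0,0,0,0,0,0]
    - [171,0,0,0,0,0,0]

```text
time_s: 2.85
ee_pos: [0.48, -0.0598, 0.0542]
eef_rot: [3.141, 0.0, 1.537]
force: [0.1, -0.0, 0.9]
grip_width: 0.0311
grip_force: 0.0
```

Run:
```python
from h import *
c=ctrl.camera("wrist");cv2.imwrite("pics/w2.png",c["img"][:,:,::-1]);o=ctrl.get_obs();print(o["ee_pos"],o["eef_rot"],o["force"],o["grip_width"])
```

```text
[ 0.4803252  -0.06002307  0.05465111] [3.14022420e+00 1.76226784e-04 1.53672505e+00] [ 0.20348308  0.0740652  -0.21717057] 0.03109115810368887
```

View pics/w2.png

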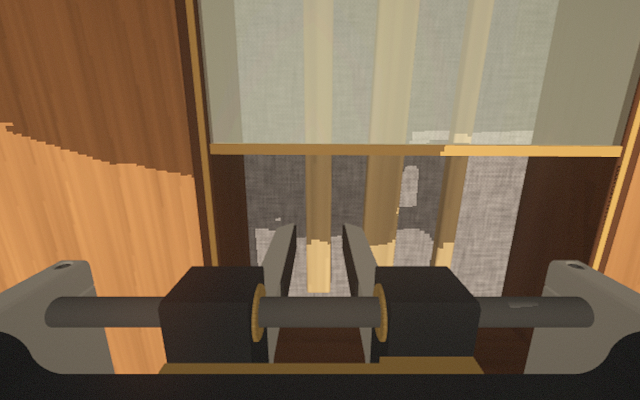

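The stick (cols 306–331) is centred between the jaws (294–343), clear of the wide stick (from col 366). I'll lower to 2–3 mm above the felt and close.

Call:
apply_moves:
  deltas:
    - [171,0,0,-1.0,0,0,0]
    - [171,0,0,-0.5,0,0,0]
    - [171,0,0,-0.4,0,0,0]
    - [171,0,0,0,0,0,0]
    - [171,0,0,0,0,0,0]

```text
time_s: 3.4
ee_pos: [0.4799, -0.0604, 0.0345]
eef_rot: [-3.141, -0.0, 1.536]
force: [-0.2, 0.5, 1.4]
grip_width: 0.0308
grip_force: 0.0
```

Call:
apply_moves:
  deltas:
    - [190,0,0,0,0,0,0]
    - [200,0,0,0,0,0,0]
    - [210,0,0,0,0,0,0]
    - [225,0,0,0,0,0,0]
    - [240,0,0,0,0,0,0]
    - [240,0,0,0,0,0,0]
    - [240,0,0,0,0,0,0]
    - [240,0,0,0,0,0,0]
  grip_force: 40

```text
time_s: 4.2
ee_pos: [0.4799, -0.0604, 0.0346]
eef_rot: [3.141, 0.0, 1.536]
force: [-1.5, 0.1, 5.0]
grip_width: 0.0173
grip_force: 40.0
```

Call:
apply_moves:
  deltas:
    - [240,0,0,0.3,0,0,0]
    - [240,0,0.06,0.38,-0.0196,0.0007,0]
    - [240,0,0.07,0.38,-0.0196,0.0007,0]
    - [240,0,0.08,0.38,-0.0196,0.0007,0]
    - [240,0,0.08,0.38,-0.0196,0.0007,0]
    - [240,0,0.08,0.38,-0.0196,0.0007,0]
    - [240,0,0.09,0.38,-0.0196,0.0007,0]

```text
time_s: 4.9
ee_pos: [0.4798, -0.0557, 0.0606]
eef_rot: [-3.142, 0.119, 1.536]
force: [0.9, 1.2, -0.6]
grip_width: 0.0174
grip_force: 40.0
```

Call:
apply_moves:
  deltas:
    - [240,0.01,0.1,0.38,-0.0196,0.0007,0]
    - [240,0.01,0.11,0.38,-0.0196,0.0007,0]
    - [240,0.01,0.12,0.38,-0.0196,0.0007,0]
    - [240,0.01,0.12,0.38,-0.0196,0.0007,0]
    - [240,0,0.13,0.38,-0.0196,0.0007,0]
    - [240,0,0.13,0.38,-0.0196,0.0007,0]
    - [240,0,0,0,0,0,0]
    - [240,0,0,0,0,0,0]

```text
time_s: 5.7
ee_pos: [0.4802, -0.0486, 0.083]
eef_rot: [-3.141, 0.235, 1.536]
force: [-1.0, -0.3, -0.2]
grip_width: 0.0178
grip_force: 40.0
```

Run:
```python
from h import *
o=ctrl.get_obs();print(o["qpos"],o["force"],o["moment"],o["grip_width"],o["grip_force"])
c=ctrl.camera("wrist")["img"];d=ctrl.camera("scene")["img"][150:260,230:400]
d=cv2.resize(d,(618,400),interpolation=cv2.INTER_CUBIC)
cv2.imwrite("pics/m1.png",cv2.resize(np.vstack([c[:,:618],d]),(463,600),interpolation=cv2.INTER_AREA)[:,:,::-1])
```

```text
[-0.05802105  0.34802044  1.85683192 -0.29015066  0.95163252  0.14760052] [-0.99211746 -0.30534213 -0.16888575] [ 0.03437022  0.07245055 -0.02202629] 0.017779851006161678 39.997286796569824
```

View pics/m1.png

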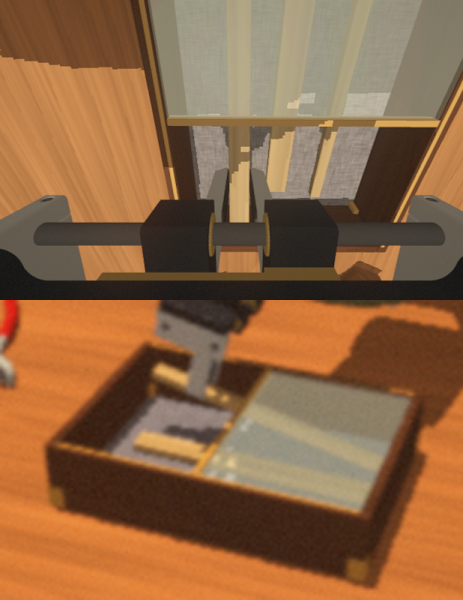

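The tilted stick follows the gripper with no contact force. It passes under the brass edge and clears the neighbouring stick. Next I'll draw it out along its axis.

Call:
apply_moves:
  deltas:
    - [240,-0.03,-0.97,0.23,0,0,0]
    - [240,-0.06,-1.94,0.47,0,0,0]
    - [240,-0.07,-1.94,0.47,0,0,0]
    - [240,-0.06,-1.94,0.47,0,0,0]
    - [240,-0.07,-1.94,0.47,0,0,0]

```text
time_s: 6.3
ee_pos: [0.4771, -0.1375, 0.1044]
eef_rot: [-3.141, 0.235, 1.535]
force: [-0.0, 0.3, -1.1]
grip_width: 0.0175
grip_force: 40.0
```

Call:
apply_moves:
  deltas:
    - [240,-0.06,-1.94,0.47,0,0,0]
    - [240,-0.07,-1.94,0.47,0,0,0]
    - [240,-0.06,-1.94,0.47,0,0,0]
    - [240,-0.07,-1.94,0.47,0,0,0]
    - [240,-0.03,-0.97,0.23,0,0,0]
    - [240,0,0,0,0,0,0]
    - [240,0,0,0,0,0,0]

```text
time_s: 7.0
ee_pos: [0.4742, -0.2231, 0.125]
eef_rot: [-3.141, 0.235, 1.536]
force: [0.4, 1.1, -0.3]
grip_width: 0.0175
grip_force: 40.0
```

Run:
```python
from h import *
o=ctrl.get_obs();print(o["ee_pos"],o["force"],o["grip_width"],o["grip_force"])
c=ctrl.camera("wrist")["img"];d=ctrl.camera("scene")["img"][120:250,200:400]
d=cv2.resize(d,(618,400),interpolation=cv2.INTER_CUBIC)
cv2.imwrite("pics/m2.png",cv2.resize(np.vstack([c[:,:618],d]),(463,600),interpolation=cv2.INTER_AREA)[:,:,::-1])
```

```text
[ 0.47421795 -0.22305192  0.12497418] [ 0.43227129  1.09824744 -0.2761124 ] 0.01745664256302076 39.99730110168457
```

View pics/m2.png

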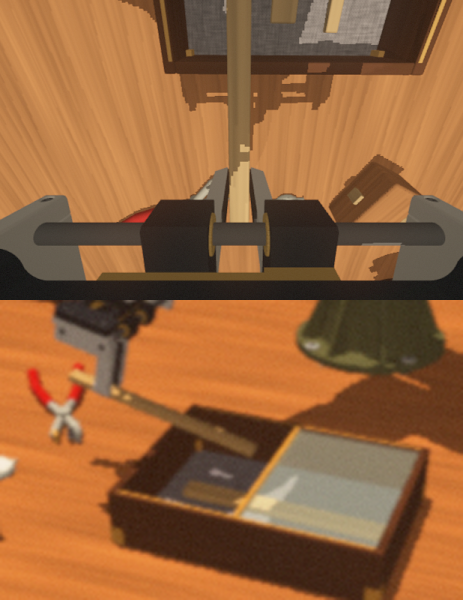

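End b is out past the brass edge and the stick hasn't slipped. I'll lift straight up, then bring it back over the open half.

Call:
apply_moves:
  deltas:
    - [240,0,0,1,0,0,0]
    - [240,0,0,2,0,0,0]
    - [240,0,0,2,0,0,0]
    - [240,0,0,2,0,0,0]
    - [240,0,0,2,0,0,0]
    - [240,0,0,2,0,0,0]
    - [240,0,0,1,0,0,0]

```text
time_s: 7.8
ee_pos: [0.4749, -0.223, 0.2475]
eef_rot: [3.139, 0.236, 1.536]
force: [-0.1, 0.7, -0.2]
grip_width: 0.0177
grip_force: 40.0
```

Call:
apply_moves:
  deltas:
    - [240,0.2,0.8,0,0,0,0]
    - [240,0.2,1.5,0,0,0,0]
    - [240,0.2,1.5,0,0,0,0]
    - [240,0.2,1.5,0,0,0,0]
    - [240,0.2,1.0,0,0,0,0]
    - [240,0,0.5,0,0,0,0]
    - [240,0,0,0,0,0,0]
    - [240,0,0,0,0,0,0]
    - [240,0,0,0,0,0,0]
    - [240,0,0,0,0,0,0]

```text
time_s: 8.8
ee_pos: [0.4844, -0.1557, 0.2453]
eef_rot: [-3.141, 0.235, 1.535]
force: [0.2, -0.5, 0.1]
grip_width: 0.0173
grip_force: 40.0
```

Run:
```python
from h import *
o=ctrl.get_obs();print(o["ee_pos"],o["eef_rot"],o["force"],o["grip_width"],o["grip_force"],abs(o["joint_vel"]).max(),o["time_s"])
c=ctrl.camera("wrist")["img"];d=ctrl.camera("scene")["img"][60:260,170:478]
d=cv2.resize(d,(618,400),interpolation=cv2.INTER_CUBIC)
cv2.imwrite("pics/m3.png",cv2.resize(np.vstack([c[:,:618],d]),(463,600),interpolation=cv2.INTER_AREA)[:,:,::-1])
```

```text
[ 0.48437982 -0.15568596  0.24525409] [-3.14146486  0.2354122   1.53520829] [ 0.21017308 -0.52207543  0.0620714 ] 0.017348941229468028 39.99729931354523 0.0009938473723992871 8.8
```

View pics/m3.png

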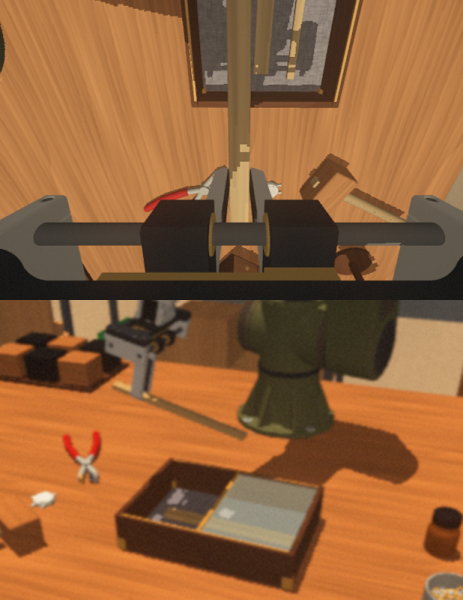

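The stick is held still. Its lowest end is at z≈0.17, about 10 cm above the case top, and its centre is over the open half. The other two sticks and the bystanders are in place.

```bash
python3 -c "
from station import ctrl
print(ctrl.hand_in())"
```

```text
the job is handed in; nothing more can be done
None
```

I handed the job in: the 18 mm stick is out of the case and held still over the open half, its lowest end about 10 cm above the case top, and in the final picture the other two sticks and the bench items look undisturbed.

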